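Free a die block from its holder in a leather workshop

TASK

Lift the steel lock plate off the aluminium block that stands in the bench-mounted die holder and hang the plate by its hole on the upright post, lowered down onto the post's wooden shoulder, not dropped, and let go. Then take the block by its top and rock it to one side and then to the other inside the holder, until it has pushed both stiff keepers right back, and only then lift it straight up. Finish while still holding the block upright and still over the holder, its foot just clear of the holder's top (one to five centimetres), and leave everything else on the bench where it is.

Things in the scene. Friction and masses are not known exactly. Their poses are not given: they have to be found in the camera images.
- holder: Grey steel die holder fixed to the bench (sizes in mm). Origin: centre of its underside on the bench; z up; y is the rocking direction, towards its two ends with the brass pins. Base 110 (x) by 140 (y); housing 67 by 130, top 72 above the bench. The block stands in its open middle; cheeks guide it in x (1.5 clearance) so that it can lean only in y.
- holder_top (a point): Centre of the holder's top, 72 above the bench; axes as the holder's. Two lugs on the top (y = +-32 to 38) rise 7 more and locate the lock plate. Below, the block's foot stands in a 12 wide slot whose floor is 12 above the bench: the block leans about its foot. The two keepers overlap its flange by 5 and stop a straight pull after 6 of lift.
- keeper_left (a joint): Stiff sliding steel keeper on the holder's +y side of the block: metres pushed back along +y. Starts at 0 to 0.0008, stop at 0.0085; friction 8 N, stays where pushed. Clears the flange from 0.0055; right back is over 0.006. Its face is 0.7 from the shank at 0 and 32 to 66 above the bench; leaning the block 0.15 to 0.19 rad to +y about its foot pushes it right back.
- keeper_right (a joint): The same on the holder's -y side: metres pushed back along -y by leaning the block to -y.
- block_mid (a point): Aluminium block standing in the holder, about 0.4 kg, 118 high; this point is its centre, 59 above its foot. z up along the block; x, y as the holder's. From the bottom: foot 36 (x) by 10 (y), 6 high; flange 40 by 48, from 6 to 14; shank 30 by 36, from 14 to 74; square grip 28 by 28, from 74 to the top at 118.
- block_foot (a point): Middle of the block's underside (foot). 12 above the bench when seated.
- block_grip (a point): Middle of the block's square grip, 28 by 28, 97 above its foot, 109 above the bench when seated.
- plate_hole (a point): Steel lock plate, 0.14 kg, 6 thick; this is the middle of its hole (34 in x, 40 in y) at its underside, z up. Plate from x = -29 to 45, y = -30 to 30 about it, with a 28 wide tail to x = -72. At the start it lies on the holder's top round the block's shank (2 play each way), axes as the holder's; the block's top is 52 above the plate's top. It keeps the block from rocking.
- plate_tab (a point): Middle of the plate's grip: an upright steel tab 24 (x) by 10 (y), from 6 to 46 above the plate's underside, 60 from the hole's middle along the plate's -x; this point is 32 above the underside. Pinch it across its 10 (plate's y).
- post: Fixed hanging post; origin at the middle of its underside, z up. Wooden foot diameter 110, 12 high; wooden shoulder diameter 84, its top 42 above the bench, where the plate is to rest; above it a round steel post, diameter 20, tip 110 above the bench.
- post_shoulder (a point): On the post's axis, at the shoulder's top, 42 above the bench.
- spare_block: bystander: a spare aluminium block of the same shape, lying on its side on the bench (not the one in the holder); origin at its foot, its z axis runs along its length (118)
- mallet: bystander: hammer lying on the bench, origin under its middle
- glue_jar: bystander: jar, diameter 64, height 80, origin at its underside
- thread_spool: bystander: empty wooden spool, diameter 40, height 55, origin at its underside
- awl: bystander: wooden-handled awl lying on the bench, origin under its middle
- steel_ring: bystander: flat steel ring, outside diameter 52, 8 thick, origin at its underside
- punch_cup: bystander: grey cup, diameter 80, height 100, origin at its underside
Not all that is in view belongs to the job. Leave any green or yellow look-alike of the part that bears block_mid alone.

How it is judged:
By the outcome, as a careful person would: the job done as asked, in the order asked, and still so for the second after the job is handed in, while the arm keeps its last pose, push and grip.
It also fails if it takes over 72 s, if anything falls off the work surface, if the arm or the gripper's body presses on something with over 40 N, if the wrist force passes 120 N, or if a joint passes its speed limit or range.

ROBOT

A 6-joint arm with a two-finger parallel gripper is mounted at the origin on the work surface. World frame = base frame: x ahead of the robot, y to its left, z up, the work surface at z = 0. Lengths are in m, angles in degrees, forces in N, time in s.
With the tool pointing down it reaches from about 0.4 to 0.825 m from the base axis. Payload 7 kg.
Tool frame: the origin (TCP) lies midway between the tips of the shut fingers; the grasp point (between the pads) lies 19 mm behind it; z points along the fingers, x is the direction in which the jaws open and shut, and the axes are right-handed (so a half turn about z gives the same grasp; the last joint's range is limited). The gripper opens to 88 mm and grips with 3 to 60 N. Pads are 19 mm wide; open, the fingers measure 130 mm over their backs; the gripper's body (78 mm by 193 mm) begins 47 mm behind the grasp point.
Start: joints at [-49.67, 20.546, 0.682, 0, -70.136, -16.507], TCP at [0.273, -0.617, 0.227] pointing down, gripper open.
Joint ranges: [-176.03, 176.03], [-82.01, 121.73], [-58.28, 71.71], [-173.87, 95.51], [-174.79, -0.11], [-173.66, 173.66]. Speed limits (degrees/s): [136.94, 136.94, 172.46, 180, 180, 180].

INTERFACE

Orientations are given as [roll, pitch, yaw] about the fixed x, y, z axes, in that order (R = Rz(yaw) Ry(pitch) Rx(roll)).
In Python, from plant import ctrl, vision, nets gives the robot as it stands.
- The arm moves only by the shell command python3 -m jog 'ROWS'. ROWS is text: rows parted by semicolons, each of 7 numbers parted by spaces: the turn, a rotation vector about the tool's x, y, z in units of 0.1 rad (1.0 is 0.1 rad), then the shift along the tool's x, y, z in units of 4 cm (1.0 is 4 cm), then the opening, from -1 (shut) to 1 (fully open). In form: rx ry rz x y z jaw; .... A call has 1 to 8 rows; each row shifts and turns the commanded pose from where the row before left it, along the tool's axes as they then stand; what a row does not reach is not made up. A row lasts 1/8 s, in which the tool goes at most 62.5 mm and 10.7 degrees, less where a joint would pass 70% of its speed; a pose out of reach is approached as far as the arm can. A call with a number of a shift or a turn outside -1 to 1 is refused whole. A call with a gripper value outside its range is refused whole. The fingers move at their own pace and stop on an object; the grip force is fixed at half the most. Time passes only in rows, so rows that do not move let the fingers close. It gives the time, the measured TCP pose, the force and the opening at its end, in the units of the state.
- ctrl.get_obs(): the state, without advancing time (a new reading comes with each control period).
- vision.snapshot(name): name is "scene" or "side" or "wrist"; returns (picture, depth): 480x640x3 uint8, red, green, blue; 480x640 float32, m along the optical axis (not along the pixel's ray), 0 where there is no reading.
- vision.camera_info(name): a dict with "camera_matrix" (3x3 intrinsics, pixels), "camera_from_world" (4x4, takes a point from world to camera coordinates); the wrist camera has in their place "tool_from_camera" (4x4, takes a point from camera to tool coordinates, whose origin is the TCP and whose axes are the tool frame's). Camera axes: x right, y down, z forward; pixel columns grow to the right and rows downward; lengths in m; the calibration is good to about 2 mm. A picture is of the moment at which its call begins: read the wrist's pose just before it. camera_info takes no time and is no camera call.
- ctrl.close_job(): hands the job in, once; it reports no verdict.
Trained networks look in the newest picture that a camera, given by its name, has taken for a name from the list of things; names that differ only in an ending like _2 or _b are one class to them, and where a whole thing is asked for, a point or a joint stands for the part that bears it (a point fixed in the world has none). Each returns a list of dicts, best first, with "score" (0 to 1); they miss things now and then, are a little off and sometimes report something else, mostly with a low value. They report only what shows in the picture. A call takes as long as a camera call. They do not tell look-alikes from the thing itself.
- nets.boxes_of(target, camera): "location" ([x, y, z] in m, in world coordinates, good to about 4 mm: the middle of the surface that is visible of it).
The state is a dict: "clock": time; "joint_pos": joint angles; "qvel": joint speeds; "tau": joint torques, N m; "tool_pos": TCP position; "orientation": TCP orientation; "force": force on the tool from outside, world axes, zero at the start; "moment": the same for the moment, N m; "opening": finger opening in m.
Only numpy, scipy, OpenCV 4.12 (cv2) and the standard library are available. Lean on these libraries where they do the work, as an engineer would, in place of code of your own. Each camera call takes 0.05 s, during which the arm holds its last target.

## Working session

There is one attempt and no reset: what is moved stays moved. The work goes in short steps, Python scripts to look and compute and a shell command to move; the robot and the scene stay as the last step left them, time stands still between calls to the robot, and variables do not carry over. Pictures are saved under pics/ and viewed, and the job is handed in when it is done.

```bash
ls; mkdir -p pics; cat > h.py <<'E'
import numpy as np, cv2
from plant import ctrl, vision, nets
from scipy.spatial.transform import Rotation as R
def snap(n,f):
    im,d=vision.snapshot(n); cv2.imwrite(f'pics/{f}.png',im[:,:,::-1]); np.save(f'pics/{f}.npy',d); return im,d
def w(n,u,v,z):
    i=vision.camera_info(n);K=np.array(i['camera_matrix']);T=np.linalg.inv(np.array(i['camera_from_world']))
    c=np.linalg.inv(K)@[u,v,1]*z; return T[:3,:3]@c+T[:3,3]
def proj(n,p):
    i=vision.camera_info(n);K=np.array(i['camera_matrix']);T=np.array(i['camera_from_world'])
    c=K@(T[:3,:3]@np.array(p)+T[:3,3]); return c[:2]/c[2]
E
python3 - <<'E'
from h import *
print(ctrl.get_obs())
for n in['scene','side']:
    snap(n,n+'0')
    for t in ['holder','block_mid','plate_hole','post']:
        print(n,t,[(np.round(b['location'],3),round(b['score'],2)) for b in nets.boxes_of(t,n)][:4])
E
```

```text
pics
{'clock': 0.0, 'joint_pos': array([-4.96697629e+01,  2.05917297e+01,  6.32588376e-01, -2.00676173e-02,
       -7.01356933e+01, -1.65080177e+01]), 'qvel': array([ 0.04576479,  0.02891795,  0.01313965, -0.00630917, -0.06102216,
       -0.0778349 ]), 'tau': array([-4.05343872e-04, -5.82710123e+01,  2.93040562e+01,  6.99718907e+00,
        6.58313889e-03, -1.79835492e-04]), 'tool_pos': array([ 0.27241495, -0.61704191,  0.22561053]), 'orientation': array([-1.79991137e+02, -9.62863857e-02,  1.13815377e+02]), 'force': array([ 0.96266436,  0.94331036, -0.57519998]), 'moment': array([-0.04257274, -0.05917363, -0.00164175]), 'opening': 0.08757293524572721}
scene holder [(array([ 0.541, -0.162,  0.042]), 0.74)]
scene block_mid [(array([ 0.538, -0.302,  0.073]), 0.9), (array([ 0.673, -0.201,  0.075]), 0.62), (array([ 0.532, -0.149,  0.112]), 0.6), (array([ 0.386, -0.163,  0.064]), 0.6)]
scene plate_hole [(array([ 0.536, -0.143,  0.079]), 0.69), (array([ 0.543, -0.16 ,  0.043]), 0.32)]
scene post [(array([0.522, 0.204, 0.043]), 0.88)]
side holder [(array([ 0.495, -0.114,  0.035]), 0.95)]
side block_mid [(array([ 0.653, -0.186,  0.064]), 0.78), (array([ 0.363, -0.148,  0.065]), 0.68), (array([ 0.51 , -0.288,  0.064]), 0.63), (array([ 0.513, -0.14 ,  0.107]), 0.62)]
side plate_hole [(array([ 0.49 , -0.129,  0.078]), 0.64)]
side post [(array([0.488, 0.231, 0.043]), 0.89)]
```

View pics/scene0.png

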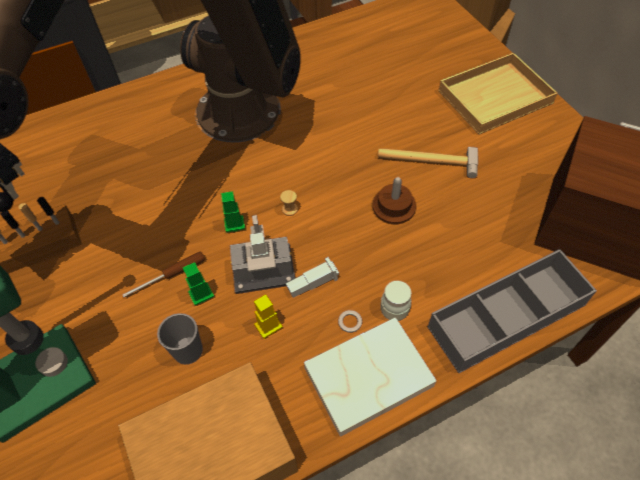

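View pics/side0.png

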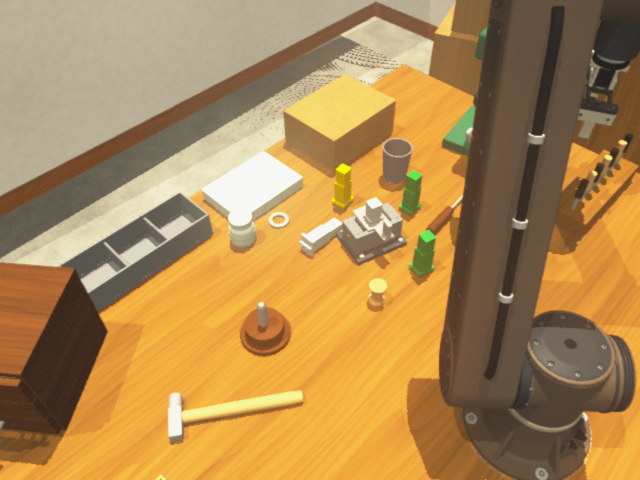

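The scene view shows the holder at (262,262), its plate tab at (256,225) towards the robot, the post at (395,205), and green and yellow look-alikes at (232,212), (197,285) and (267,315). Next I'll fit the geometry from depth.

```bash
cat > fit.py <<'E'
from h import *
def cloud(n,d):
    i=vision.camera_info(n);K=np.array(i['camera_matrix']);T=np.linalg.inv(np.array(i['camera_from_world']))
    v,u=np.mgrid[:480,:640]; P=np.stack([(u-K[0,2])/K[0,0]*d,(v-K[1,2])/K[1,1]*d,d],-1)
    return P@T[:3,:3].T+T[:3,3]
E
python3 - <<'E'
from fit import *
for n in['scene','side']:
    d=np.load(f'pics/{n}0.npy'); W=cloud(n,d); ok=d>0
    im=cv2.imread(f'pics/{n}0.png')
    near=ok&(np.hypot(W[...,0]-.52,W[...,1]+.14)<.13)
    for lo,hi in[(-.01,.006),(.062,.075),(.075,.083),(.11,.118),(.118,.128)]:
        m=near&(W[...,2]>lo)&(W[...,2]<hi); p=W[m]
        if len(p)>5:
            r=cv2.minAreaRect(p[:,:2].astype(np.float32)*1000); print(n,lo,hi,len(p),np.median(p,0).round(4),np.round(r[0],1),np.round(r[1],1),r[2])
    m=ok&(np.hypot(W[...,0]-.505,W[...,1]-.217)<.08)
    for lo,hi in[(.036,.048),(.008,.016),(.06,.12),(.104,.115)]:
        p=W[m&(W[...,2]>lo)&(W[...,2]<hi)]
        if len(p): c,rr=cv2.minEnclosingCircle(p[:,:2].astype(np.float32)*1000); print(n,'post',lo,len(p),p.mean(0).round(4),np.round(c,1),rr)
    u,v=proj(n,[.52,-.14,.08]).astype(int); c=im[max(v-55,0):v+55,u-70:u+70]; cv2.imwrite(f'pics/{n}0c.png',cv2.resize(c,None,fx=5,fy=5,interpolation=cv2.INTER_CUBIC)); print(u,v)
    print(np.linalg.inv(vision.camera_info(n)['camera_from_world'])[:3,3])
print(vision.camera_info('wrist'))
E
```

```text
scene -0.01 0.006 4255 [ 0.5318 -0.1524 -0.0007] [ 518.5 -142.2] [254.1 258.9] 54.727821350097656
scene 0.062 0.075 855 [ 0.5262 -0.1521  0.0713] [ 482.7 -134.5] [130.  168.1] 72.29568481445312
scene 0.075 0.083 605 [ 0.5335 -0.1492  0.0777] [ 492.9 -129.6] [132.6 163.9] 61.55873107910156
scene 0.11 0.118 58 [ 0.4756 -0.1346  0.1152] [ 493.5 -142.4] [27.2 89.2] 78.51100158691406
scene 0.118 0.128 89 [ 0.5241 -0.1435  0.1249] [ 465.6 -141.2] [ 37.8 146.4] 87.41287994384766
scene post 0.036 637 [0.5115 0.2146 0.0413] [507.  217.6] 43.15510177612305
scene post 0.008 368 [0.5262 0.2039 0.0117] [498.7 215.7] 63.6807861328125
scene post 0.06 136 [0.5099 0.2152 0.0894] [506.4 217.4] 10.740248680114746
scene post 0.104 33 [0.5078 0.2173 0.1079] [507.5 217.5] 9.316156387329102
262 249
[ 1.19774685 -0.31503906  1.14118721]
side -0.01 0.006 3145 [ 4.723e-01 -9.520e-02 -1.000e-04] [ 522.1 -134.5] [245.8 251.3] 26.233919143676758
side 0.062 0.075 639 [ 0.51   -0.1166  0.0713] [ 532.  -166.1] [141.7 178.6] 42.669036865234375
side 0.075 0.083 489 [ 0.5058 -0.133   0.0778] [ 529.8 -162.3] [136.4 177
[... 382 characters left out ...]
.2189 0.0904] [501.3 217.5] 10.82713508605957
side post 0.104 45 [0.5012 0.2165 0.1079] [501.9 216.1] 9.253491401672363
369 218
[-0.05339137  0.59957584  1.04588969]
{'camera_matrix': array([[380.05773562,   0.        , 314.45658758],
       [  0.        , 380.05773562, 236.50208634],
       [  0.        ,   0.        ,   1.        ]]), 'tool_from_camera': array([[ 9.99999836e-01,  3.03453258e-04,  4.86293817e-04,
        -1.16026075e-03],
       [-4.29148721e-04,  9.58762223e-01,  2.84209104e-01,
        -7.76512866e-02],
       [-3.79995962e-04, -2.84209266e-01,  9.58762196e-01,
        -1.58026440e-01],
       [ 0.00000000e+00,  0.00000000e+00,  0.00000000e+00,
         1.00000000e+00]])}
```

```bash
python3 - <<'E'
from fit import *
P=[]
for n in['scene','side']:
    d=np.load(f'pics/{n}0.npy'); W=cloud(n,d); ok=d>0
    near=ok&(np.hypot(W[...,0]-.5,W[...,1]+.14)<.12)
    p=W[near&(W[...,2]>.104)&(W[...,2]<.13)]; 
    im=cv2.imread(f'pics/{n}0.png'); c=im[near&(W[...,2]>.104)&(W[...,2]<.13)]
    g=(c.max(1).astype(int)-c.min(1))<50
    p=p[g]; print(n)
    for lo in np.arange(.104,.13,.004):
        q=p[(p[:,2]>=lo)&(p[:,2]<lo+.004)]
        for a,b in[(0,.49),(.49,1)]:
            s=q[(q[:,0]>=a)&(q[:,0]<b)]
            if len(s)>4: print(round(lo,3),len(s),s.mean(0).round(4),s.min(0).round(3)[:2],s.max(0).round(3)[:2])
E
```

```text
scene
0.104 8 [ 0.4522 -0.1368  0.1058] [ 0.387 -0.15 ] [ 0.475 -0.13 ]
0.104 12 [ 0.5327 -0.1505  0.1065] [ 0.528 -0.164] [ 0.538 -0.138]
0.108 6 [ 0.4718 -0.1302  0.1101] [ 0.455 -0.136] [ 0.476 -0.127]
0.108 14 [ 0.532  -0.1468  0.11  ] [ 0.515 -0.16 ] [ 0.54 -0.13]
0.112 12 [ 0.4623 -0.1329  0.115 ] [ 0.39 -0.15] [ 0.476 -0.126]
0.112 11 [ 0.5317 -0.1538  0.114 ] [ 0.526 -0.163] [ 0.537 -0.144]
0.116 18 [ 0.4663 -0.129   0.1181] [ 0.452 -0.134] [ 0.478 -0.125]
0.116 13 [ 0.534  -0.1489  0.1178] [ 0.528 -0.161] [ 0.539 -0.138]
0.12 17 [ 0.5309 -0.1513  0.1224] [ 0.511 -0.163] [ 0.538 -0.134]
0.124 49 [ 0.5231 -0.1457  0.1263] [ 0.506 -0.163] [ 0.539 -0.132]
0.128 50 [ 0.5201 -0.148   0.1288] [ 0.503 -0.162] [ 0.533 -0.131]
side
0.104 12 [ 0.4569 -0.1265  0.1065] [ 0.447 -0.13 ] [ 0.471 -0.121]
0.104 19 [ 0.5085 -0.1414  0.1062] [ 0.5   -0.158] [ 0.529 -0.131]
0.108 11 [ 0.455  -0.1276  0.11  ] [ 0.447 -0.134] [ 0.467 -0.124]
0.108 19 [ 0.5106 -0.1403  0.1098] [ 0.501 -0.158] [ 0.532 -0.131]
0.112 17 [ 0.4547 -0.1288  0.1145] [ 0.448 -0.136] [ 0.463 -0.123]
0.112 21 [ 0.51   -0.1425  0.1142] [ 0.499 -0.155] [ 0.528 -0.134]
0.116 26 [ 0.461  -0.1308  0.1177] [ 0.448 -0.138] [ 0.471 -0.122]
0.116 19 [ 0.5083 -0.1423  0.1181] [ 0.499 -0.157] [ 0.528 -0.131]
0.12 19 [ 0.5123 -0.1407  0.1221] [ 0.5  -0.16] [ 0.528 -0.131]
0.124 32 [ 0.5126 -0.1463  0.1266] [ 0.5   -0.162] [ 0.531 -0.133]
0.128 42 [ 0.5155 -0.1486  0.1291] [ 0.501 -0.164] [ 0.532 -0.132]
```

View pics/scene0c.png

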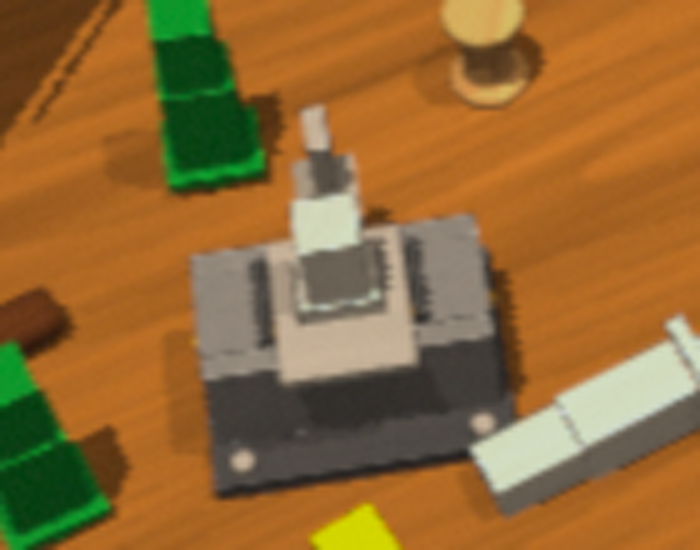

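View pics/side0c.png

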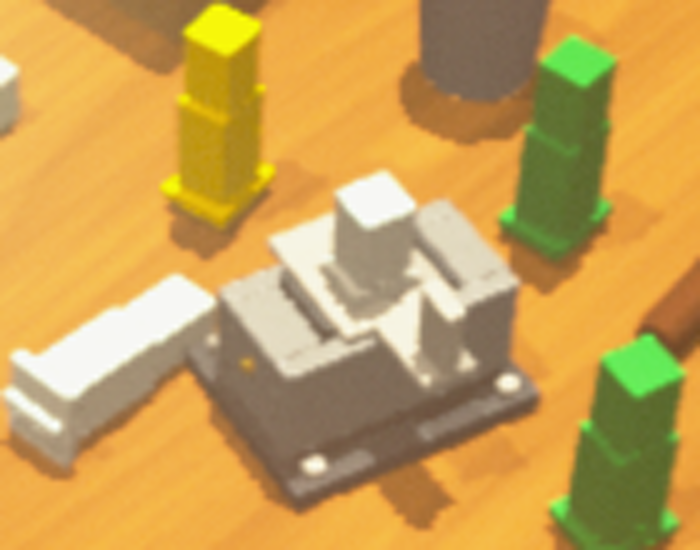

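```bash
cat >> h.py <<'E'
def delta(p,yaw,o=None):
    # rotation units about tool z (tool down), and shift in tool axes after turn, assuming roll=180
    o=o or ctrl.get_obs(); e=o['orientation']
    Rc=R.from_euler('xyz',e,degrees=True); Rt=R.from_euler('xyz',[180,0,yaw],degrees=True)
    print('clock',round(o['clock'],3),'pos',o['tool_pos'].round(4),'ori',e.round(2),'F',o['force'].round(1),'open',round(o['opening'],4))
    print('turn units',((Rc.inv()*Rt).as_rotvec()/.1).round(3),' shift units after turn',(Rt.inv().apply(np.array(p)-o['tool_pos'])/.04).round(3))
E
python3 -m jog '0 0 1 0 0 -0.2 1;0 0 1 0 0 -0.2 1;0 0 1 0 0 -0.2 1;0 0 1 0 0 -0.2 1;0 0 1 0 0 -0.2 1;0 0 1 0 0 -0.2 1;0 0 1 0 0 -0.15 1'; python3 -c "
from h import *
delta([.47,-.135,.28],74)"
```

```text
clock: 1.38
tool_pos: [0.2726, -0.6175, 0.281]
orientation: [180.0, 0.0, 73.5]
force: [-0.2, -0.5, 0.5]
opening: 0.0876
clock 1.375 pos [ 0.2726 -0.6175  0.281 ] ori [1.7998e+02 1.0000e-02 7.3530e+01] F [-0.2 -0.5  0.5] open 0.0876
turn units [ 0.003  0.002 -0.083]  shift units after turn [12.956  1.418  0.025]
```

```bash
python3 -m jog '0 0 0 1 0.11 0 1;0 0 0 1 0.11 0 1;0 0 0 1 0.11 0 1;0 0 0 1 0.11 0 1;0 0 0 1 0.11 0 1;0 0 0 1 0.11 0 1;0 0 0 1 0.11 0 1;0 0 0 1 0.11 0 1';python3 -m jog '0 0 0 1 0.11 0 1;0 0 0 1 0.11 0 1;0 0 0 1 0.11 0 1;0 0 0 1 0.11 0 1;0 0 0 1 0.11 0 1;0 0 0 0 0 0 1;0 0 0 0 0 0 1'
cat >> fit.py <<'E'
def wcloud(d,o):
    i=vision.camera_info('wrist');K=np.array(i['camera_matrix']);T=np.array(i['tool_from_camera'])
    Rw=R.from_euler('xyz',o['orientation'],degrees=True).as_matrix()
    v,u=np.mgrid[:480,:640]; P=np.stack([(u-K[0,2])/K[0,0]*d,(v-K[1,2])/K[1,1]*d,d],-1)
    return (P@T[:3,:3].T+T[:3,3])@Rw.T+o['tool_pos']
E
python3 - <<'E'
from fit import *
o=ctrl.get_obs(); im,d=snap('wrist','w1'); W=wcloud(d,o); np.save('pics/w1W.npy',W)
delta([.47,-.135,.28],74,o)
for t in ['block_mid','plate_hole','plate_tab','holder']: print(t,[(np.round(b['location'],3),round(b['score'],2)) for b in nets.boxes_of(t,'wrist')][:4])
E
```

```text
clock: 2.38
tool_pos: [0.3965, -0.319, 0.2808]
orientation: [180.0, 0.0, 73.7]
force: [-0.1, 0.2, -1.0]
opening: 0.0876
clock: 3.25
tool_pos: [0.4732, -0.1344, 0.2807]
orientation: [180.0, 0.0, 73.8]
force: [-0.2, -1.1, 0.8]
opening: 0.0876
clock 3.25 pos [ 0.4732 -0.1344  0.2807] ori [179.99   0.    73.76] F [-0.2 -1.1  0.8] open 0.0876
turn units [ 0.001  0.001 -0.042]  shift units after turn [-0.037 -0.073  0.017]
block_mid [(array([ 0.514, -0.149,  0.129]), 0.81), (array([ 0.648, -0.195,  0.084]), 0.77), (array([ 0.379, -0.154,  0.116]), 0.63)]
plate_hole [(array([ 0.5  , -0.138,  0.08 ]), 0.84)]
plate_tab [(array([ 0.499, -0.137,  0.077]), 0.7)]
holder [(array([ 0.496, -0.149,  0.072]), 0.87)]
```

View pics/w1.png

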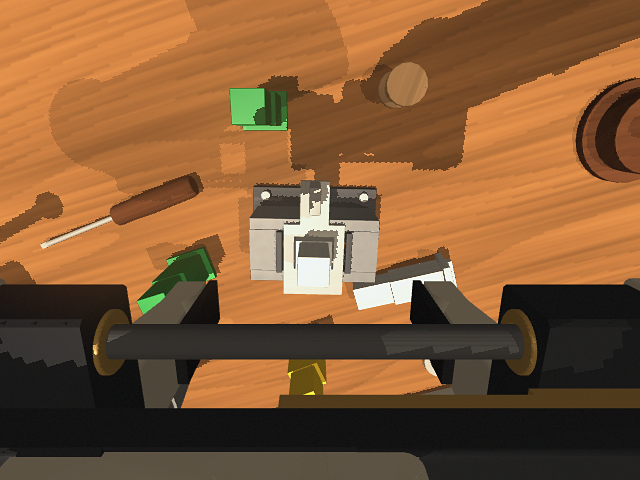

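The wrist view shows the plate with its tab at (315,190), the block's top at (313,270), the spare at (405,285), a green look-alike at (260,108), and the spool at (405,85).

```bash
python3 - <<'E'
from fit import *
W=np.load('pics/w1W.npy'); d=np.load('pics/w1.npy')
v,u=np.mgrid[:480,:640]
box=(u>225)&(u<400)&(v>175)&(v<297)&(d>0)
for nm,lo,hi,vr in[('top',.126,.134,(230,297)),('tab',.115,.124,(175,235)),('plate',.076,.081,(175,297)),('hold',.068,.0745,(175,297))]:
    m=box&(W[...,2]>lo)&(W[...,2]<hi)&(v>=vr[0])&(v<vr[1])
    m=cv2.morphologyEx(m.astype(np.uint8),cv2.MORPH_OPEN,np.ones((2,2)))
    n,l,s,_=cv2.connectedComponentsWithStats(m); 
    for k in range(1,n):
        if s[k,4]>25:
            p=W[l==k]; r=cv2.minAreaRect(p[:,:2].astype(np.float32)*1000); print(nm,s[k],p.mean(0).round(4),np.round(r[0],1),np.round(r[1],1),round(r[2],2))
im=cv2.imread('pics/w1.png')[165:305,230:400]; cv2.imwrite('pics/w1c.png',cv2.resize(im,None,fx=4,fy=4,interpolation=cv2.INTER_CUBIC))
E
```

```text
top [298 256  33  32 988] [ 0.5189 -0.1493  0.1276] [ 478.2 -133.7] [ 31.1 162.2] 71.19
tab [310 189  12  28 323] [ 0.4621 -0.1314  0.1142] [ 441.  -124.5] [10.7 85.9] 72.76
plate [ 285  182   61  114 3132] [ 0.5106 -0.1464  0.0765] [ 499.7 -139.9] [ 71.7 207. ] 71.24
plate [277 232   6  41 240] [ 0.5063 -0.1814  0.082 ] [ 462.4 -156.8] [ 13.  151.9] 60.96
plate [345 234   8  41 244] [ 0.5288 -0.1159  0.079 ] [ 476.4 -112.4] [ 14.8 153.8] 85.9
hold [ 250  218   51   64 1909] [ 0.5011 -0.1944  0.0725] [ 477.8 -177.9] [ 49.8 196. ] 65.3
hold [ 330  220   51   64 1888] [ 0.5314 -0.1016  0.0695] [498.  -97.2] [ 58.  194.7] 86.02
```

View pics/w1c.png

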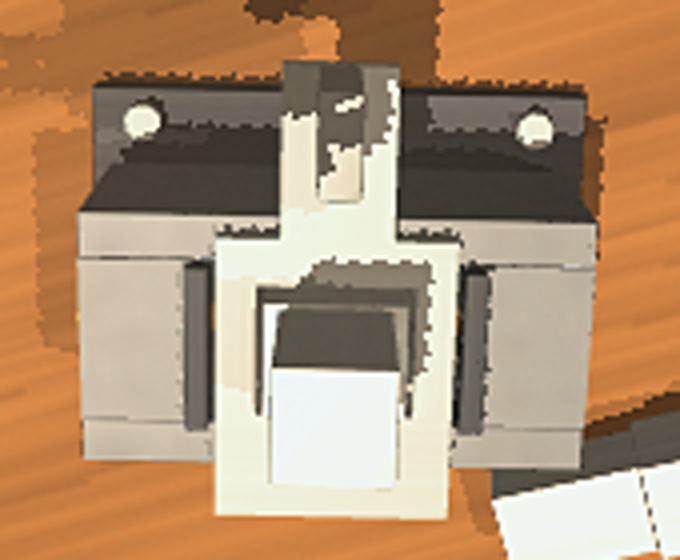

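```bash
cat >> fit.py <<'E'
def ray(u,v,z,o,pos=None):
    i=vision.camera_info('wrist');K=np.array(i['camera_matrix']);T=np.array(i['tool_from_camera'])
    Rw=R.from_euler('xyz',o['orientation'],degrees=True).as_matrix(); 
    c=Rw@T[:3,3]+o['tool_pos']; dd=Rw@T[:3,:3]@np.linalg.inv(K)@[u,v,1]; return c+dd*(z-c[2])/dd[2]
E
python3 - <<'E'
from fit import *
o=ctrl.get_obs()
def q(nm,pts,z):
    P=np.array([ray(230+a/4,165+b/4,z,o) for a,b in pts]); print(nm,P[:,:2].round(4).tolist(),P.mean(0).round(4))
    for i in range(len(P)-1):
        e=P[i+1]-P[i]; print('   len',np.linalg.norm(e).round(4),np.degrees(np.arctan2(e[1],e[0])).round(1))
q('top',[(272,367),(398,371),(393,488),(271,483)],.130)
q('plate',[(217,238),(457,240),(447,518),(215,515)],.078)
q('hold',[(80,210),(597,222),(579,468),(83,459)],.072)
q('tailend',[(283,60),(399,65)],.078)
W=np.load('pics/w1W.npy');
for lo in(.09,.095,.1,.105,.11,.115):
    p=W[185:225,305:325].reshape(-1,3); p=p[(p[:,2]>lo)&(p[:,2]<lo+.005)]; print(lo,len(p),np.median(p,0) if len(p) else '')
E
```

```text
top [[0.5002, -0.1591], [0.5087, -0.1334], [0.5348, -0.1418], [0.5261, -0.1673]] [ 0.5174 -0.1504  0.13  ]
   len 0.0271 71.7
   len 0.0274 -18.0
   len 0.0269 -108.9
plate [[0.4815, -0.1697], [0.4985, -0.1134], [0.5697, -0.1352], [0.552, -0.1926]] [ 0.5254 -0.1527  0.078 ]
   len 0.0588 73.2
   len 0.0745 -17.0
   len 0.0601 -107.1
hold [[0.4664, -0.201], [0.5055, -0.0788], [0.5685, -0.0988], [0.5297, -0.2221]] [ 0.5175 -0.1502  0.072 ]
   len 0.1283 72.3
   len 0.0661 -17.6
   len 0.1292 -107.5
tailend [[0.4443, -0.1415], [0.4532, -0.1154]] [ 0.4487 -0.1285  0.078 ]
   len 0.0275 71.2
0.09 0 
0.095 0 
0.1 11 [ 0.44918232 -0.12820691  0.10313299]
0.105 10 [ 0.44909372 -0.12774164  0.10900257]
0.11 10 [ 0.44917303 -0.12822586  0.11373554]
0.115 325 [ 0.46008267 -0.13175643  0.11788522]
```

```bash
python3 -c "
from h import *
delta([.4603,-.1322,.085],72.4)"
```

```text
clock 3.5 pos [ 0.473  -0.1351  0.2806] ori [180.     0.    73.65] F [-0.7 -0.4 -0.7] open 0.0877
turn units [0.001 0.    0.218]  shift units after turn [-0.027 -0.325  4.89 ]
```

```bash
python3 -m jog '0 0 0.22 -0.03 -0.32 0 1;0 0 0 0 0 1 1;0 0 0 0 0 1 1;0 0 0 0 0 0.9 1;0 0 0 0 0 0 1;0 0 0 0 0 0 1'; python3 - <<'E'
from fit import *
o=ctrl.get_obs(); im,d=snap('wrist','w2'); delta([.4603,-.1322,.085],72.4,o)
E
```

```text
clock: 4.25
tool_pos: [0.4613, -0.1321, 0.1661]
orientation: [179.9, -0.0, 72.4]
force: [-0.2, 0.2, 0.2]
opening: 0.0873
clock 4.25 pos [ 0.4613 -0.1321  0.1661] ori [ 1.7991e+02 -1.0000e-02  7.2450e+01] F [-0.2  0.2  0.2] open 0.0873
turn units [ 0.016 -0.001  0.009]  shift units after turn [-0.01  -0.022  2.027]
```

View pics/w2.png

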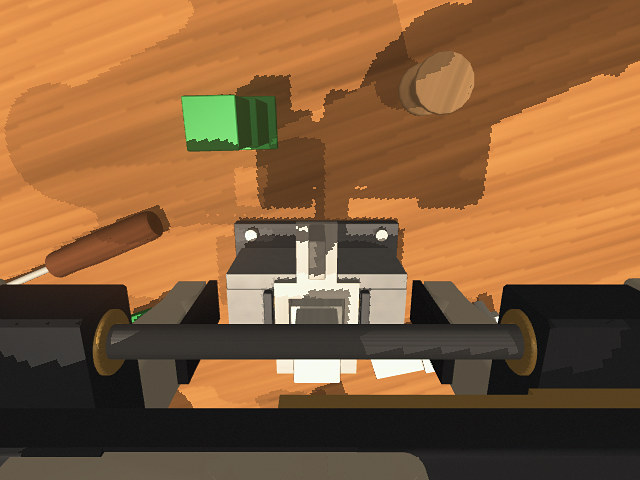

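The tab (316,240) is centred between the jaws, so I'll descend and grip.

```bash
python3 -m jog '0 0 0 0 -0.02 0.8 1;0 0 0 0 0 0.8 1;0 0 0 0 0 0.4 1;0 0 0 0 0 0 1;0 0 0 0 0 0 -1;0 0 0 0 0 0 -1;0 0 0 0 0 0 -1;0 0 0 0 0 0 -1'; python3 -m jog '0 0 0 0 0 0 -1;0 0 0 0 0 0 -1'; python3 -c "
from h import *
delta([.4603,-.1322,.085],72.4)"
```

```text
clock: 5.3
tool_pos: [0.4601, -0.1317, 0.0849]
orientation: [180.0, -0.0, 72.5]
force: [-1.1, 0.0, -0.5]
opening: 0.0532
clock: 5.55
tool_pos: [0.4599, -0.1317, 0.0845]
orientation: [-180.0, 0.0, 72.5]
force: [-0.4, -0.5, -0.5]
opening: 0.0336
clock 5.55 pos [ 0.4599 -0.1317  0.0845] ori [-180.      0.     72.46] F [-0.4 -0.5 -0.5] open 0.0336
turn units [-0.001  0.001  0.01 ]  shift units after turn [-0.009  0.012 -0.011]
```

```bash
python3 -m jog '0 0 0 0 0 0 -1;0 0 0 0 0 0 -1;0 0 0 0 0 0 -1;0 0 0 0 0 0 -1;0 0 0 0 0 0 -1'; python3 -m jog '0 0 0 0 0 -0.1 -1;0 0 0 0 0 -0.2 -1;0 0 0 0 0 -0.3 -1;0 0 0 0 0 0 -1'; python3 -c "
from h import *
snap('scene','s3');delta([.4603,-.1322,.085],72.4)
i=cv2.imread('pics/s3.png')[180:310,190:330];cv2.imwrite('pics/s3c.png',cv2.resize(i,None,fx=4,fy=4))"
```

```text
clock: 6.18
tool_pos: [0.4599, -0.1317, 0.0845]
orientation: [-180.0, -0.0, 72.5]
force: [-0.5, 1.2, -0.8]
opening: 0.0099
clock: 6.68
tool_pos: [0.4609, -0.1317, 0.11]
orientation: [179.9, -0.1, 72.5]
force: [-0.4, -0.0, -1.6]
opening: 0.01
clock 6.725 pos [ 0.4604 -0.1316  0.1093] ori [ 1.7991e+02 -4.0000e-02  7.2460e+01] F [ 0.1 -0.8 -1.1] open 0.0102
turn units [ 0.015 -0.008  0.01 ]  shift units after turn [-0.015  0.002  0.608]
```

View pics/s3c.png

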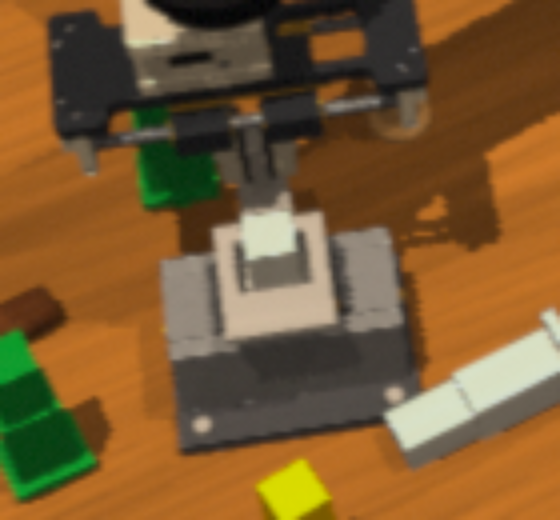

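The plate is rising level with the gripper, and the block is still seated. I'll keep lifting.

```bash
python3 -m jog '0 0 0 0 0 -0.4 -1;0 0 0 0 0 -0.6 -1;0 0 0 0 0 -0.6 -1;0 0 0 0 0 -0.1 -1;0 0 0 0 0 0 -1'; python3 -c "
from h import *
snap('side','s4');delta([.504-.0572,.217+.0181,.175],72.4)
i=cv2.imread('pics/s4.png')[150:290,290:470];cv2.imwrite('pics/s4c.png',cv2.resize(i,None,fx=4,fy=4))"
```

```text
clock: 7.35
tool_pos: [0.4596, -0.1316, 0.1761]
orientation: [-180.0, -0.0, 72.4]
force: [-0.1, -0.4, -1.2]
opening: 0.0093
clock 7.4 pos [ 0.4594 -0.1316  0.1757] ori [-1.7993e+02  1.0000e-02  7.2440e+01] F [-0.2  0.3 -2.2] open 0.0099
turn units [-0.012  0.001  0.007]  shift units after turn [ 8.644 -3.071  0.017]
```

View pics/s4c.png

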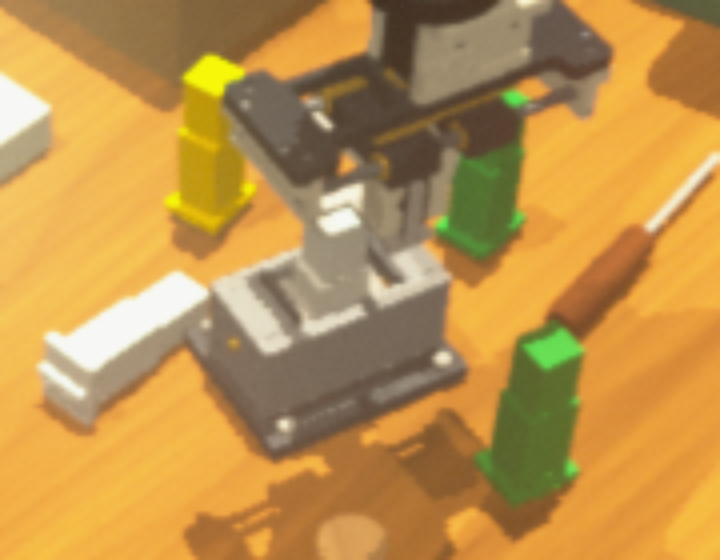

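```bash
python3 -m jog '0 0 0 0.35 -0.12 0 -1;0 0 0 0.7 -0.25 0 -1;0 0 0 0.8 -0.28 0 -1;0 0 0 0.8 -0.28 0 -1;0 0 0 0.8 -0.28 0 -1;0 0 0 0.8 -0.28 0 -1;0 0 0 0.8 -0.28 0 -1;0 0 0 0.8 -0.28 0 -1';python3 -m jog '0 0 0 0.8 -0.28 0 -1;0 0 0 0.8 -0.28 0 -1;0 0 0 0.7 -0.25 0 -1;0 0 0 0.45 -0.17 0 -1;0 0 0 0 0 0 -1;0 0 0 0 0 0 -1'; python3 - <<'E'
from fit import *
o=ctrl.get_obs();im,d=snap('wrist','w5');W=wcloud(d,o);np.save('pics/w5W.npy',W);snap('side','s5');snap('scene','c5');delta([.504-.0572,.217+.0181,.175],72.4)
for n,f in(('side','s5'),('scene','c5')):
    u,v=proj(n,[.5,.21,.12]).astype(int);i=cv2.imread(f'pics/{f}.png')[v-65:v+65,max(u-80,0):u+80];cv2.imwrite(f'pics/{f}c.png',cv2.resize(i,None,fx=4,fy=4));print(u,v)
E
```

```text
clock: 8.4
tool_pos: [0.4515, 0.1177, 0.1759]
orientation: [-180.0, 0.0, 72.5]
force: [0.6, -0.3, -0.2]
opening: 0.0098
clock: 9.15
tool_pos: [0.4477, 0.2323, 0.1762]
orientation: [-180.0, 0.0, 72.5]
force: [-0.6, -0.1, -0.5]
opening: 0.0099
clock 9.3 pos [0.448  0.2321 0.1766] ori [-180.      0.     72.41] F [-0.1 -0.  -1.3] open 0.01
turn units [-0.001  0.001  0.001]  shift units after turn [ 0.062 -0.052  0.039]
263 299
394 175
```

View pics/w5.png

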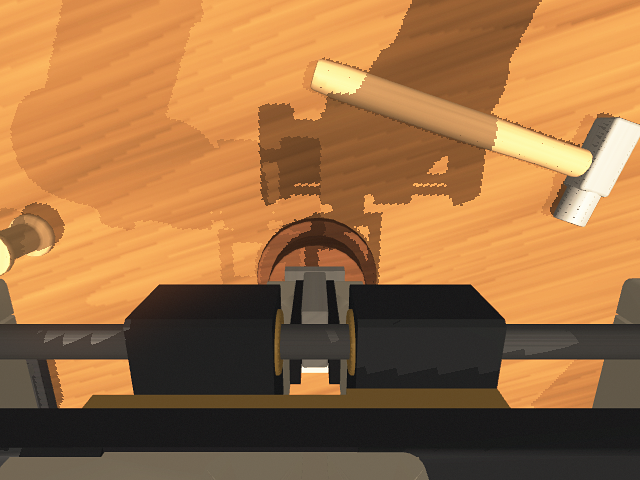

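View pics/s5c.png

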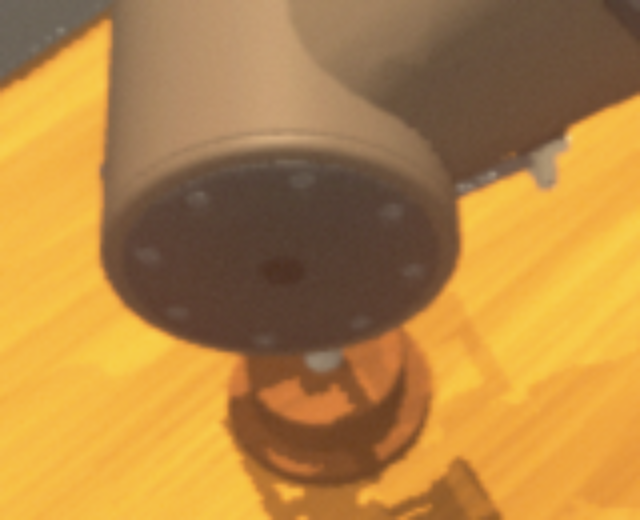

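View pics/c5c.png

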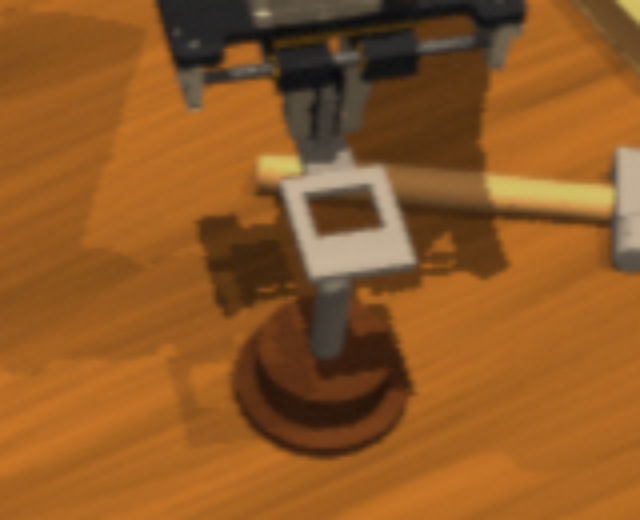

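```bash
python3 - <<'E'
from fit import *
o=ctrl.get_obs()
Rw=R.from_euler('xyz',o['orientation'],degrees=True).as_matrix()
p=ray(318,218,.012,o); print('post from wrist foot top',p, p+Rw[:,1]*.055)
a=ray(257,280,.012,o);b=ray(381,280,.012,o);print(a,b,np.linalg.norm(a-b),'mid',(a+b)/2)
T=np.linalg.inv(vision.camera_info('scene')['camera_from_world']);K=np.array(vision.camera_info('scene')['camera_matrix'])
Q=[]
for u,v in[(300,192),(372,180),(387,225),(313,238)]:
    d=T[:3,:3]@np.linalg.inv(K)@[314+u/4,110+v/4,1]; Q.append(T[:3,3]+d*(.1686-T[2,3])/d[2])
Q=np.array(Q);print(Q,Q.mean(0)); print('expected hole',o['tool_pos']+Rw[:,1]*.06)
print('post in scene frame', [ (w('scene',0,0,1)) is not None])
E
```

```text
post from wrist foot top [0.45049973 0.23326701 0.012     ] [0.50292671 0.21664135 0.01199602]
[0.48934714 0.1625021  0.012     ] [0.52366354 0.27081797 0.012     ] 0.11362193547096998 mid [0.50650534 0.21666003 0.012     ]
[[0.484093   0.20125459 0.1686    ]
 [0.49549554 0.24222018 0.1686    ]
 [0.52825881 0.23178581 0.1686    ]
 [0.51702148 0.19008028 0.1686    ]] [0.50621721 0.21633521 0.1686    ]
expected hole [0.50523618 0.21398672 0.17657227]
post in scene frame [True]
```

```bash
python3 -m jog '0 0 0 0.06 -0.04 0 -1;0 0 0 0 0 0.5 -1;0 0 0 0 0 0.5 -1;0 0 0 0 0 0.5 -1;0 0 0 0 0 0.4 -1;0 0 0 0 0 0.3 -1;0 0 0 0 0 0 -1'; python3 - <<'E'
from fit import *
snap('scene','c6');delta([.504-.0572,.217+.0181,.055],72.4)
i=cv2.imread('pics/c6.png')[130:250,320:480];cv2.imwrite('pics/c6c.png',cv2.resize(i,None,fx=4,fy=4))
E
```

```text
clock: 10.18
tool_pos: [0.447, 0.2352, 0.0879]
orientation: [-180.0, 0.1, 72.4]
force: [-0.3, -0.6, -0.9]
opening: 0.0097
clock 10.225 pos [0.4474 0.2355 0.0886] ori [-1.800e+02  2.000e-02  7.245e+01] F [ 0.7 -0.  -1.5] open 0.0099
turn units [-0.     0.004  0.01 ]  shift units after turn [-0.015 -0.01   0.84 ]
```

View pics/c6c.png

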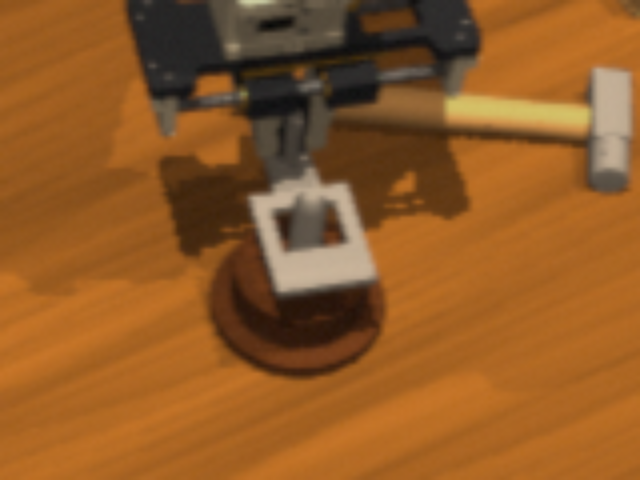

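The post now passes up through the hole without touching it, so I'll lower the plate gently onto the shoulder.

```bash
python3 -m jog '0 0 0 0 0 0.3 -1;0 0 0 0 0 0.25 -1;0 0 0 0 0 0.15 -1;0 0 0 0 0 0.05 -1;0 0 0 0 0 0.03 -1;0 0 0 0 0 0 -1'; python3 -m jog '0 0 0 0 0 0.03 -1;0 0 0 0 0 0 -1'; python3 -c "
from h import *
delta([.504-.0572,.217+.0181,.055],72.4)"
```

```text
clock: 10.98
tool_pos: [0.4474, 0.2357, 0.0575]
orientation: [180.0, -0.0, 72.5]
force: [-0.7, -0.7, -1.3]
opening: 0.01
clock: 11.22
tool_pos: [0.4473, 0.2356, 0.0562]
orientation: [180.0, -0.0, 72.5]
force: [0.1, 0.1, -0.5]
opening: 0.0097
clock 11.225 pos [0.4473 0.2356 0.0562] ori [ 1.800e+02 -1.000e-02  7.245e+01] F [ 0.1  0.1 -0.5] open 0.0097
turn units [ 0.001 -0.001  0.009]  shift units after turn [-0.016 -0.008  0.03 ]
```

```bash
python3 -m jog '0 0 0 0 0 0.02 -1;0 0 0 0 0 0 -1'; python3 -m jog '0 0 0 0 0 0.02 -1;0 0 0 0 0 0 -1'
```

```text
clock: 11.48
tool_pos: [0.4472, 0.2356, 0.0553]
orientation: [-180.0, 0.0, 72.5]
force: [-0.7, 0.4, -1.2]
opening: 0.0101
clock: 11.72
tool_pos: [0.4473, 0.2356, 0.0545]
orientation: [180.0, -0.0, 72.5]
force: [-0.5, 0.2, -0.6]
opening: 0.0099
```

```bash
python3 -m jog '0 0 0 0 0 0.02 -1;0 0 0 0 0 0 -1';  python3 -c "
from h import *
delta([.504-.0572,.217+.0181,.055],72.4)"
```

```text
clock: 11.98
tool_pos: [0.4473, 0.2356, 0.0545]
orientation: [180.0, -0.0, 72.5]
force: [-3.3, -1.0, 8.5]
opening: 0.0099
clock 11.975 pos [0.4473 0.2356 0.0545] ori [ 1.7999e+02 -1.0000e-02  7.2480e+01] F [-3.3 -1.   8.5] open 0.0099
turn units [ 0.002 -0.002  0.014]  shift units after turn [-0.017 -0.007 -0.013]
```

```bash
python3 -m jog '0 0 0 0 0 0 0;0 0 0 0 0 0 0;0 0 0 0 0 0 0;0 0 0 0 0 0 0;0 0 0 0 0 0 0';python3 -m jog '0 0 0 0 0 -0.2 0;0 0 0 0 0 -0.6 0;0 0 0 0 0 -0.8 0;0 0 0 0 0 -1 0;0 0 0 0 0 -0.6 0;0 0 0 0 0 0 0'; python3 - <<'E'
from fit import *
snap('scene','c7');delta([.5175,-.1502,.22],72.4)
i=cv2.imread('pics/c7.png')[130:250,320:480];cv2.imwrite('pics/c7c.png',cv2.resize(i,None,fx=4,fy=4))
d=np.load('pics/c7.npy');W=cloud('scene',d);m=(d>0)&(np.hypot(W[...,0]-.51,W[...,1]-.215)<.03)&(W[...,2]>.03)&(W[...,2]<.06)
p=W[m];print(len(p),np.percentile(p[:,2],[5,50,95]))
A=np.c_[p[:,:2],np.ones(len(p))][p[:,2]>.044];print(np.linalg.lstsq(A,p[p[:,2]>.044][:,2],rcond=None)[0])
E
```

```text
clock: 12.6
tool_pos: [0.4473, 0.2356, 0.0537]
orientation: [-180.0, 0.0, 72.5]
force: [0.2, -0.2, -0.1]
opening: 0.0434
clock: 13.35
tool_pos: [0.4482, 0.2365, 0.1844]
orientation: [179.9, -0.2, 72.5]
force: [-0.2, 0.1, 0.7]
opening: 0.0439
clock 13.4 pos [0.4475 0.2359 0.1829] ori [ 1.7995e+02 -1.3000e-01  7.2450e+01] F [ 0.1  0.5 -0.1] open 0.044
turn units [ 0.008 -0.022  0.009]  shift units after turn [-8.672  4.587 -0.928]
328 [0.03931928 0.04590973 0.05356358]
[-0.03930135  0.00848688  0.06672403]
```

View pics/c7c.png

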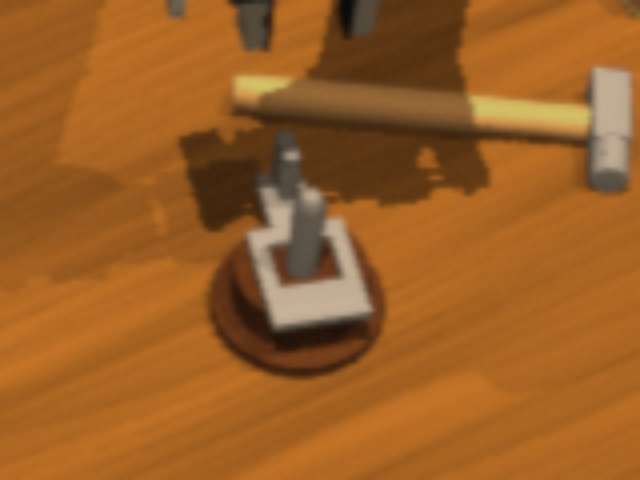

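The plate lies flat on the shoulder with the post through its hole, and the gripper has let go. Now I'll move over the block.

```bash
python3 -m jog '0 0 0 -0.35 0.18 -0.4 0.4;0 0 0 -0.7 0.37 -0.4 0.4;0 0 0 -0.8 0.42 -0.1 0.4;0 0 0 -0.8 0.42 0 0.4;0 0 0 -0.8 0.42 0 0.4;0 0 0 -0.8 0.42 0 0.4;0 0 0 -0.8 0.42 0 0.4;0 0 0 -0.8 0.42 0 0.4';python3 -m jog '0 0 0 -0.8 0.42 0 0.4;0 0 0 -0.8 0.42 0 0.4;0 0 0 -0.7 0.4 0 0.4;0 0 0 -0.5 0.27 0 0.4;0 0 0 0 0 0 0.4;0 0 0 0 0 0 0.4'; python3 - <<'E'
from fit import *
o=ctrl.get_obs();im,d=snap('wrist','w8');snap('scene','c8');snap('side','s8');delta([.5175,-.1502,.17],72.4,o)
for n,f in(('side','s8'),('scene','c8')):
    u,v=proj(n,[.52,-.15,.1]).astype(int);i=cv2.imread(f'pics/{f}.png')[v-65:v+65,max(u-80,0):u+80];cv2.imwrite(f'pics/{f}c.png',cv2.resize(i,None,fx=4,fy=4));print(u,v)
E
```

```text
clock: 14.4
tool_pos: [0.4934, -0.0265, 0.2179]
orientation: [-180.0, 0.0, 72.4]
force: [0.3, 1.5, 0.3]
opening: 0.0614
clock: 15.15
tool_pos: [0.5171, -0.1497, 0.2176]
orientation: [-180.0, 0.0, 72.4]
force: [-1.0, 0.1, -0.3]
opening: 0.0616
clock 15.15 pos [ 0.5171 -0.1497  0.2176] ori [-1.7996e+02  1.0000e-02  7.2420e+01] F [-1.   0.1 -0.3] open 0.0616
turn units [-0.007  0.002  0.003]  shift units after turn [-0.008  0.013  1.191]
372 210
257 246
```

View pics/c8c.png

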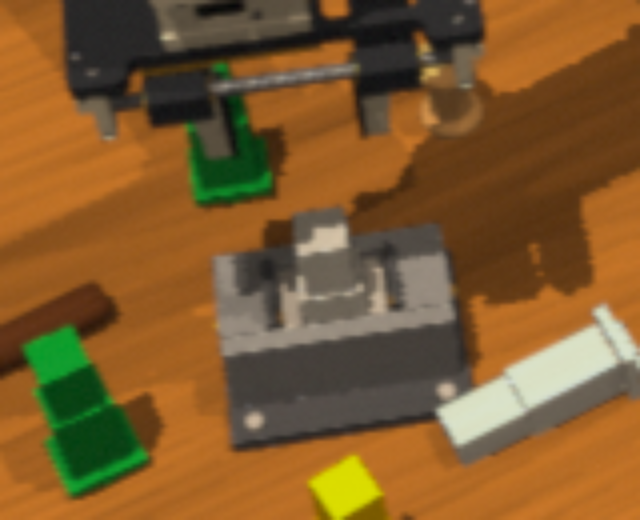

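View pics/s8c.png

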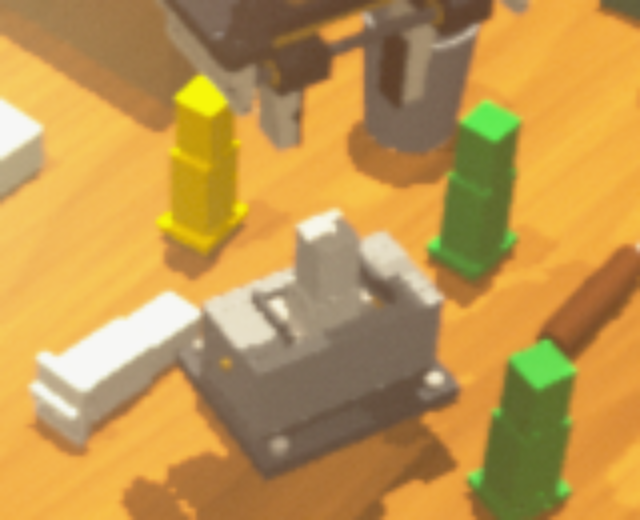

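The block still stands upright and seated with the plate gone. I'll descend onto its grip.

```bash
python3 -m jog '0 0 0 0 0 0.6 0.4;0 0 0 0 0 0.8 0.4;0 0 0 0 0 0.6 0.4;0 0 0 0 0 0.5 0.4;0 0 0 0 0 0.4 0.4;0 0 0 0 0 0.14 0.4;0 0 0 0 0 0 0.4'; python3 -c "
from h import *
delta([.5175,-.1502,.096],72.4)"
```

```text
clock: 16.18
tool_pos: [0.5178, -0.1494, 0.0963]
orientation: [-180.0, 0.0, 72.5]
force: [-0.1, -0.7, 0.2]
opening: 0.0615
clock 16.175 pos [ 0.5178 -0.1494  0.0963] ori [-1.800e+02  1.000e-02  7.248e+01] F [-0.1 -0.7  0.2] open 0.0615
turn units [-0.001  0.002  0.014]  shift units after turn [-0.021 -0.001  0.007]
```

```bash
python3 -m jog '0 0 0 -0.02 0 0 -1;0 0 0 0 0 0 -1;0 0 0 0 0 0 -1;0 0 0 0 0 0 -1;0 0 0 0 0 0 -1;0 0 0 0 0 0 -1;0 0 0 0 0 0 -1;0 0 0 0 0 0 -1'; python3 -c "
from h import *
delta([.5175,-.1502,.096],72.4);print(ctrl.get_obs()['moment'])"
```

```text
clock: 17.18
tool_pos: [0.5176, -0.1502, 0.0963]
orientation: [180.0, -0.0, 72.5]
force: [0.1, 1.8, 3.7]
opening: 0.0276
clock 17.175 pos [ 0.5176 -0.1502  0.0963] ori [ 1.7998e+02 -1.0000e-02  7.2460e+01] F [0.1 1.8 3.7] open 0.0276
turn units [ 0.004 -0.002  0.011]  shift units after turn [-0.001 -0.003  0.009]
[ 0.58397558  0.0061032  -0.02922291]
```

```bash
python3 -m jog '0 -0.35 0 0.074 0 -0.005 -1;0 -0.35 0 0.074 0 -0.005 -1;0 0 0 0 0 0 -1'; cat > lean.py <<'E'
from h import *
o=ctrl.get_obs();Rw=R.from_euler('xyz',o['orientation'],degrees=True).as_matrix()
Rh=R.from_euler('z',-17.6,degrees=True).as_matrix()
z=Rh.T@-Rw[:,2]; p=Rh.T@(o['tool_pos']-[.5175,-.1502,.012])
foot=p-z*.084
print('clock',o['clock'],'lean +y',np.arctan2(z[1],z[2]).round(4),'lean x',z[0].round(4),'TCP rel foot',(p*1000).round(1),'foot mid est',(foot*1000).round(1),'F holder',(Rh.T@o['force']).round(1),'M',(Rh.T@o['moment']).round(2),o['opening'].round(4))
E
python3 lean.py
```

```text
clock: 17.55
tool_pos: [0.5193, -0.1446, 0.0964]
orientation: [-180.0, 4.1, 72.5]
force: [0.4, -3.7, 1.1]
opening: 0.0277Traceback (most recent call last):
  File "lean.py", line 6, in <module>
    print('clock',o['clock'],'lean +y',np.arctan2(z[1],z[2]).round(4),'lean x',z[0].round(4),'TCP rel foot',(p*1000).round(1),'foot mid est',(foot*1000).round(1),'F holder',(Rh.T@o['force']).round(1),'M',(Rh.T@o['moment']).round(2),o['opening'].round(4))
                                                                                                                                                                                                                                        ^^^^^^^^^^^^^^^^^^
AttributeError: 'float' object has no attribute 'round'
```

```bash
sed -i "s/o\['opening'\].round(4)/o['opening']/" lean.py; python3 lean.py; python3 -m jog '0 -0.35 0 0.074 0 -0.005 -1;0 -0.3 0 0.064 0 -0.005 -1;0 0 0 0 0 0 -1';python3 lean.py
```

```text
clock 17.55 lean +y 0.0709 lean x -0.0 TCP rel foot [-0.   5.8 84.4] foot mid est [-0.  -0.1  0.6] F holder [ 1.5 -3.4  1.1] M [-0.95 -0.74 -0.02] 0.02769477239143049
clock: 17.92
tool_pos: [0.5208, -0.1397, 0.0966]
orientation: [-180.0, 7.8, 72.5]
force: [0.2, -2.8, 3.4]
opening: 0.0278
clock 17.925 lean +y 0.1355 lean x 0.0 TCP rel foot [-0.  11.1 84.6] foot mid est [-0.  -0.3  1.4] F holder [ 1.  -2.7  3.4] M [-0.9  -0.46  0.03] 0.02775650271321678
```

```bash
python3 -m jog '0 -0.25 0 0.053 0 0.005 -1;0 -0.2 0 0.042 0 0.005 -1;0 0 0 0 0 0 -1;0 0 0 0 0 0 -1';python3 lean.py; python3 - <<'E'
from fit import *
for n,f in(('scene','c9'),('side','s9')):
    snap(n,f)
    u,v=proj(n,[.52,-.15,.1]).astype(int);i=cv2.imread(f'pics/{f}.png')[v-65:v+65,max(u-80,0):u+80];cv2.imwrite(f'pics/{f}c.png',cv2.resize(i,None,fx=4,fy=4));print(u,v)
E
```

```text
clock: 18.42
tool_pos: [0.5222, -0.1365, 0.097]
orientation: [179.9, 10.3, 72.5]
force: [-3.6, -0.7, 15.0]
opening: 0.0279
clock 18.425 lean +y 0.1801 lean x -0.0012 TCP rel foot [ 0.4 14.5 85. ] foot mid est [ 0.5 -0.5  2.3] F holder [-3.2 -1.7 15. ] M [-0.89  1.2  -0.15] 0.027871894632143478
257 246
372 210
```

View pics/c9c.png

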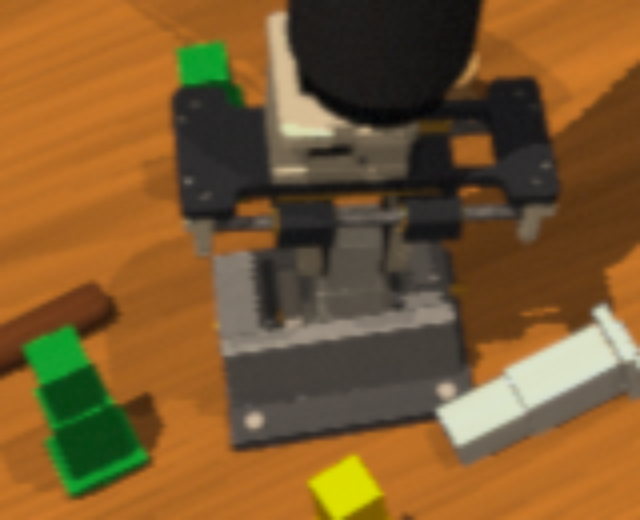

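View pics/s9c.png

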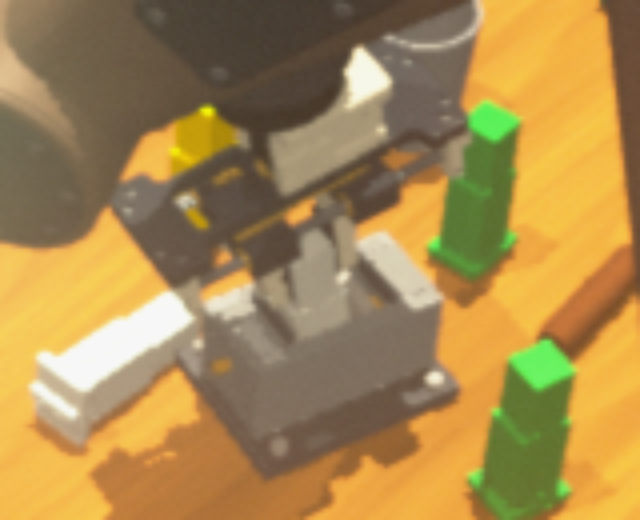

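The +y lean reached 0.18 rad, and the brass pin on the +y side now sticks out at (458,290) in the scene crop, so that keeper has been pushed back. Now I'll rock to the other side.

```bash
python3 -m jog '0 0.36 0 -0.076 0 0.004 -1;0 0.36 0 -0.076 0 0.004 -1;0 0.36 0 -0.076 0 0.004 -1;0 0.36 0 -0.076 0 0.004 -1;0 0.36 0 -0.076 0 0.004 -1;0 0 0 0 0 0 -1';python3 lean.py
```

```text
clock: 19.27
tool_pos: [0.5176, -0.1505, 0.0963]
orientation: [180.0, -0.1, 72.3]
force: [0.3, 3.0, 1.6]
opening: 0.0281
clock 19.275 lean +y -0.0017 lean x -0.0006 TCP rel foot [ 0.2 -0.3 84.3] foot mid est [ 0.2 -0.1  0.3] F holder [-0.7  3.   1.6] M [1.46 0.17 0.01] 0.02813056565754011
```

```bash
python3 -m jog '0 0.35 0 -0.074 0 -0.007 -1;0 0.35 0 -0.074 0 -0.007 -1;0 0.35 0 -0.074 0 -0.007 -1;0 0.3 0 -0.064 0 -0.007 -1;0 0 0 0 0 0 -1';python3 lean.py;  python3 -m jog '0 0.25 0 -0.053 0 -0.004 -1;0 0.2 0 -0.042 0 -0.004 -1;0 0 0 0 0 0 -1;0 0 0 0 0 0 -1';python3 lean.py; python3 - <<'E'
from fit import *
for n,f in(('scene','c10'),('side','s10')):
    snap(n,f)
    u,v=proj(n,[.52,-.15,.1]).astype(int);i=cv2.imread(f'pics/{f}.png')[v-65:v+65,max(u-80,0):u+80];cv2.imwrite(f'pics/{f}c.png',cv2.resize(i,None,fx=4,fy=4))
E
```

```text
clock: 19.9
tool_pos: [0.5146, -0.1603, 0.0968]
orientation: [180.0, -7.8, 72.4]
force: [2.3, 7.4, 1.9]
opening: 0.0279
clock 19.9 lean +y -0.1369 lean x -0.0006 TCP rel foot [  0.3 -10.5  84.8] foot mid est [0.3 1.  1.6] F holder [-0.   7.7  1.9] M [3.01 0.09 0.03] 0.027899411457851006
clock: 20.4
tool_pos: [0.5136, -0.1635, 0.0972]
orientation: [180.0, -10.4, 72.5]
force: [0.6, 8.6, 7.0]
opening: 0.0276
clock 20.4 lean +y -0.1813 lean x -0.0007 TCP rel foot [  0.3 -13.8  85.2] foot mid est [0.4 1.3 2.6] F holder [-2.   8.3  7. ] M [2.97 0.51 0.11] 0.027608108685360018
```

View pics/c10c.png

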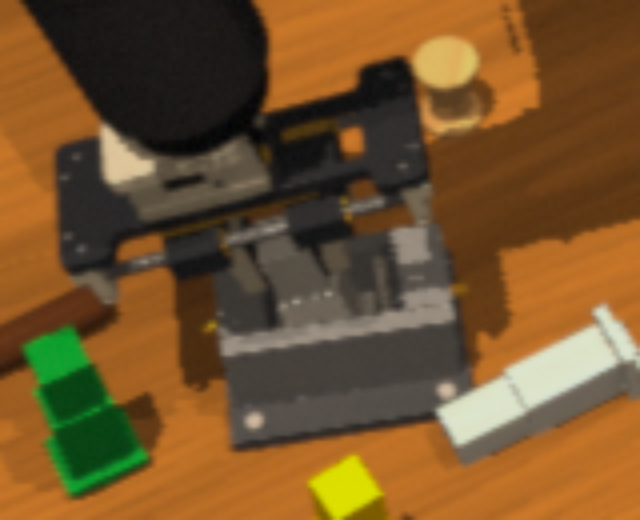

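View pics/s10c.png

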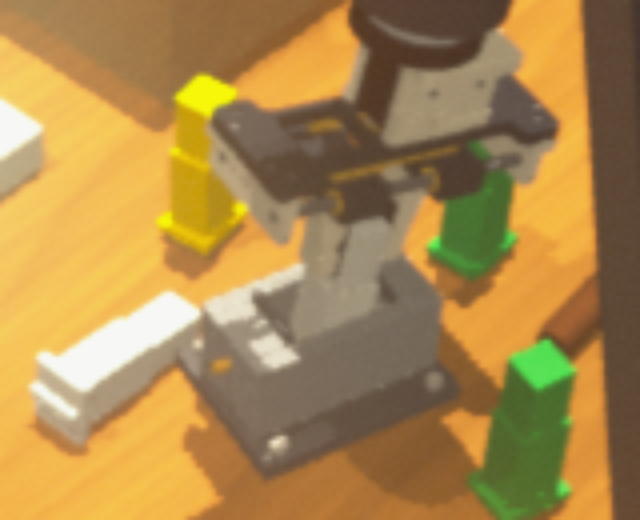

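Both brass pins now protrude, at (210,325) and (460,290). For margin I'll add a little more push to the -y side, then measure the pins.

```bash
python3 -m jog '0 0.05 0 -0.03 0 0 -1;0 0 0 0 0 0 -1;0 0 0 0 0 0 -1';python3 lean.py
```

```text
clock: 20.88
tool_pos: [0.5136, -0.1639, 0.0972]
orientation: [179.9, -10.7, 72.5]
force: [1.7, 11.8, 9.4]
opening: 0.028
clock 20.875 lean +y -0.1872 lean x -0.001 TCP rel foot [  0.4 -14.2  85.2] foot mid est [0.5 1.4 2.7] F holder [-2.  11.8  9.4] M [4.5  0.89 0.18] 0.02801115892498915
```

```bash
python3 - <<'E'
import cv2
out=[]
for f in('c8','c9','c10'):
    i=cv2.imread(f'pics/{f}.png'); 
    a=i[250:270,222:242]; b=i[240:268,282:302][:20]
    a=i[248:272,218:242]; b=i[240:264,278:302]
    out.append(cv2.resize(cv2.hconcat([a,b]),None,fx=8,fy=8,interpolation=cv2.INTER_NEAREST))
cv2.imwrite('pics/pins.png',cv2.vconcat(out))
E
```

```text
(no output)
```

View pics/pins.png

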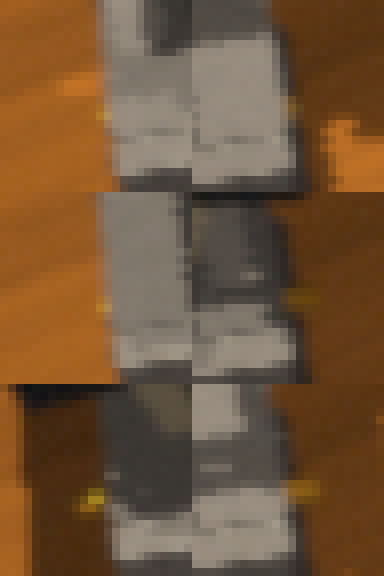

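```bash
python3 - <<'E'
from fit import *
snap('scene','c11'); snap('side','s11')
n='scene'
Rh=R.from_euler('z',-17.6,degrees=True).as_matrix(); C=np.array([.5175,-.1502,0])
# predicted pixel for points along y at housing ends for z~.049
for s in(1,-1):
    a=proj(n,C+Rh@[0,s*.065,.049]);b=proj(n,C+Rh@[0,s*.075,.049]);print('end',s,a.round(1),'px/10mm',(b-a).round(2))
for f in('c8','c9','c10','c11'):
    i=cv2.imread(f'pics/{f}.png').astype(int)
    yel=np.minimum(i[...,1]-i[...,0],i[...,2]-i[...,0])
    # pin yellowness: G/R ratio high versus bench orange
    g=i[...,1]/np.maximum(i[...,2],1)
    print(f); 
    print(' L',[[f'{i[r,c,2]},{i[r,c,1]},{i[r,c,0]}' for c in range(226,234)] for r in (261,262,263)])
    print(' R',[[f'{i[r,c,2]},{i[r,c,1]},{i[r,c,0]}' for c in range(288,297)] for r in (252,253,254)])
E
```

```text
end 1 [287.5 253.5] px/10mm [ 4.34 -0.65]
end -1 [230.6 262. ] px/10mm [-4.42  0.66]
c8
 L [['161,95,33', '159,95,31', '159,94,32', '163,99,35', '166,108,41', '165,130,93', '151,137,123', '151,140,126'], ['159,94,31', '160,95,34', '162,96,33', '164,99,33', '176,122,43', '175,143,93', '154,139,123', '151,140,126'], ['162,96,35', '162,96,35', '160,95,31', '162,97,35', '163,103,41', '159,123,90', '152,137,121', '151,140,126']]
 R [['149,136,122', '135,114,93', '104,75,42', '87,57,26', '93,54,20', '94,56,21', '96,56,23', '95,54,18', '94,56,20'], ['150,138,124', '141,120,96', '120,88,45', '97,69,30', '94,56,21', '94,55,21', '94,55,17', '97,58,22', '98,58,24'], ['150,138,124', '136,118,98', '110,86,56', '92,61,33', '93,56,18', '97,58,22', '98,57,20', '108,63,23', '117,68,23']]
c9
 L [['163,97,33', '163,96,35', '162,95,31', '164,98,33', '170,110,43', '159,121,81', '134,120,106', '131,121,110'], ['163,97,32', '162,96,30', '164,97,34', '166,100,34', '178,124,41', '170,135,83', '136,123,107', '131,120,109'], ['164,95,31', '163,97,35', '163,97,32', '165,98,34', '166,105,40', '153,115,79', '132,
[... 1026 characters left out ...]
,20', '100,59,23']]
c11
 L [['72,44,14', '75,47,15', '81,54,17', '110,85,22', '114,90,24', '82,65,41', '63,56,51', '60,56,52'], ['74,46,13', '85,55,14', '108,75,12', '158,125,31', '159,127,33', '107,86,56', '85,76,68', '72,66,61'], ['76,46,13', '96,62,20', '134,89,22', '140,96,20', '109,79,28', '111,92,74', '121,112,101', '103,95,87']]
 R [['92,84,73', '109,85,62', '122,82,27', '126,83,21', '126,82,19', '118,77,24', '103,62,23', '97,57,19', '96,55,22'], ['128,117,105', '141,116,92', '139,96,41', '136,92,23', '133,89,18', '124,81,22', '106,65,21', '99,58,21', '98,58,23'], ['149,137,124', '140,121,101', '120,88,52', '110,74,24', '107,70,16', '103,64,17', '100,61,23', '100,58,23', '100,59,23']]
```

The scene view shows each pin end moved by about 3 px, which is roughly 7 mm at 0.44 px/mm. The extra push moved nothing more, so the -y keeper is at its stop. I'll bring the block back upright.

```bash
python3 -m jog '0 -0.37 0 0.077 0 0.006 -1;0 -0.37 0 0.077 0 0.006 -1;0 -0.37 0 0.077 0 0.006 -1;0 -0.37 0 0.077 0 0.006 -1;0 -0.37 0 0.077 0 0.006 -1;0 0 0 0 0 0 -1';python3 lean.py; python3 -c "
from h import *
delta([.5175,-.1502,.19],72.4)"
```

```text
clock: 21.72
tool_pos: [0.5172, -0.1501, 0.0963]
orientation: [-180.0, 0.1, 72.5]
force: [2.3, 1.1, -2.5]
opening: 0.0276
clock 21.725 lean +y 0.0009 lean x 0.0004 TCP rel foot [-0.3 -0.  84.3] foot mid est [-0.3 -0.1  0.3] F holder [ 1.8  1.8 -2.5] M [ 1.25 -0.56 -0.01] 0.02757267006232153
clock 21.725 pos [ 0.5172 -0.1501  0.0963] ori [-1.7998e+02  5.0000e-02  7.2550e+01] F [ 2.3  1.1 -2.5] open 0.0276
turn units [-0.004  0.009  0.026]  shift units after turn [ 1.000e-03  7.000e-03 -2.342e+00]
```

```bash
python3 -m jog '0 0 0 0 0 -0.1 -1;0 0 0 0 0 0 -1';python3 lean.py;python3 -m jog '0 0 0 0 0 -0.1 -1;0 0 0 0 0 -0.1 -1;0 0 0 0 0 0 -1';python3 lean.py
```

```text
clock: 21.98
tool_pos: [0.5162, -0.1516, 0.1006]
orientation: [-179.9, 0.0, 72.4]
force: [-0.1, 0.0, -4.3]
opening: 0.0277
clock 21.975 lean +y 0.0007 lean x 0.0016 TCP rel foot [-0.8 -1.7 88.6] foot mid est [-0.9 -1.8  4.6] F holder [-0.1 -0.  -4.3] M [-0.06 -0.07 -0.02] 0.027692531342211484
clock: 22.35
tool_pos: [0.5173, -0.1516, 0.1094]
orientation: [180.0, -0.0, 72.4]
force: [-0.7, -0.5, -4.4]
opening: 0.0276
clock 22.35 lean +y -0.0001 lean x -0.0007 TCP rel foot [ 0.2 -1.4 97.4] foot mid est [ 0.3 -1.4 13.4] F holder [-0.5 -0.7 -4.4] M [ 0.   -0.07  0.01] 0.02760374574002886
```

The block has lifted 13 mm, past the 6 mm stop, with only its weight on the gripper, so both keepers are clear. I'll lift the rest of the way.

```bash
python3 -m jog '0 0 0 0.02 0 -0.3 -1;0 0 0 0.01 0 -0.4 -1;0 0 0 0 0 -0.4 -1;0 0 0 0 0 -0.4 -1;0 0 0 0 0 -0.3 -1;0 0 0 0 0 -0.2 -1;0 0 0 0 0 0 -1;0 0 0 0 0 0 -1';python3 lean.py; python3 - <<'E'
from fit import *
Rh=R.from_euler('z',-17.6,degrees=True).as_matrix(); C=np.array([.5175,-.1502,0])
for n,f in(('scene','c12'),('side','s12')):
    snap(n,f); im=cv2.imread(f'pics/{f}.png')
    u,v=proj(n,[.52,-.15,.1]).astype(int);i=im[v-65:v+65,max(u-80,0):u+80];cv2.imwrite(f'pics/{f}c.png',cv2.resize(i,None,fx=4,fy=4))
    for z in(.096,.106,.116): print(n,z,proj(n,C+[0,0,z]).round(1))
    print(u,v)
E
```

```text
clock: 23.35
tool_pos: [0.517, -0.1501, 0.1883]
orientation: [-179.9, 0.0, 72.4]
force: [0.1, 0.2, -5.2]
opening: 0.0278
clock 23.35 lean +y 0.0001 lean x 0.001 TCP rel foot [ -0.5  -0.  176.3] foot mid est [-0.6 -0.  92.3] F holder [ 0.1  0.2 -5.2] M [-0.01 -0.04  0.04] 0.027844894074096457
scene 0.096 [256.8 246.5]
scene 0.106 [256.3 244. ]
scene 0.116 [255.8 241.5]
257 246
side 0.096 [373.1 212.1]
side 0.106 [373.4 209.1]
side 0.116 [373.6 206.1]
372 210
```

View pics/c12c.png

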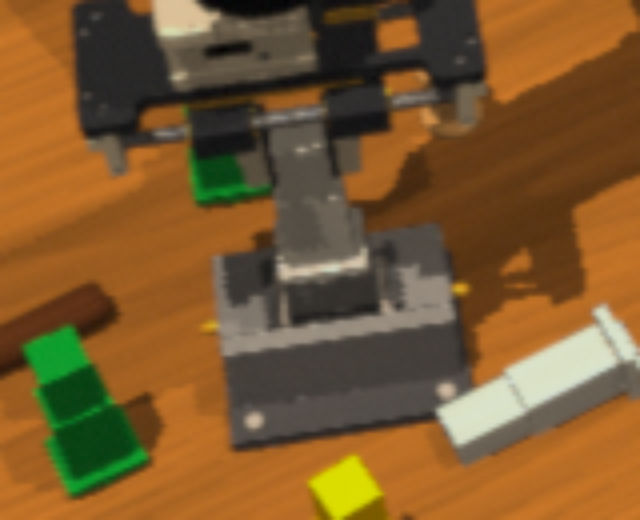

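View pics/s12c.png

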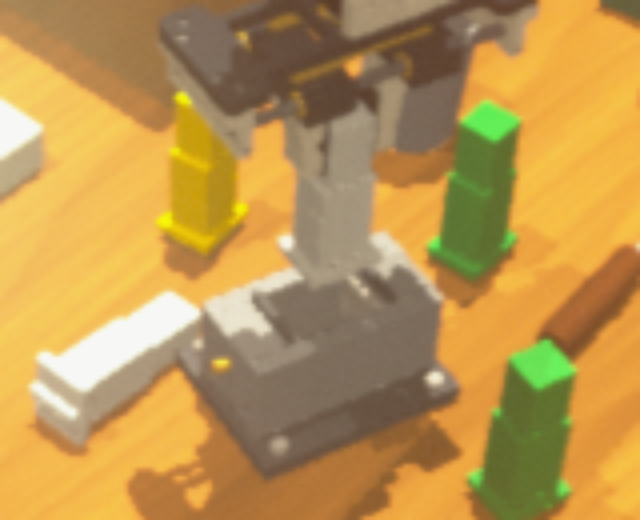

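View pics/c12.png

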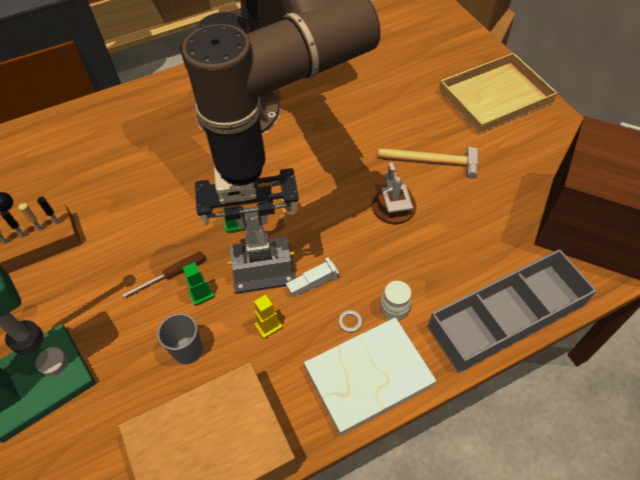

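The block hangs upright over the holder with its foot about 32 mm above the top. Both pins are out, the plate is on the post, and the bystanders haven't moved. Handing in.

```bash
python3 lean.py; python3 -c "
from h import *
print(ctrl.close_job())"
```

```text
clock 23.45 lean +y 0.0003 lean x 0.0012 TCP rel foot [-4.000e-01 -1.000e-01  1.762e+02] foot mid est [-0.5 -0.1 92.2] F holder [-0.4  0.6 -5.2] M [-0.04 -0.04  0.04] 0.027918802888790343
the job is handed in; nothing more can be done
None
```

The job is done and handed in at 23.5 s. The plate hangs on the post, and the block is held upright over the holder.

- **Plate:** I lifted it by its tab and lowered it over the post until it touched the wooden shoulder (8.5 N). After I let go, the picture showed it lying flat with the post through its hole.
- **Rocking:** I leaned the block 0.18 rad to +y, then 0.187 rad to -y. Both brass pins ended about 3 px (roughly 7 mm) further out, against the 6 mm that counts as right back. A little extra push to -y moved nothing more.
- **Lift:** I lifted straight up and it passed the 6 mm stop freely, with only the block's weight (about 4 to 5 N) on the gripper.
- **Final pose:** The block leans less than 0.002 rad and is centred within 1 mm. By the arm's measured pose, its foot is about 32 mm above the holder's top. In the last scene picture everything else looks to be where it was.

**Less certain:**
- The keeper travel comes from pin lengths read at about 2 mm per pixel, not from a direct reading.
- At full lean the gripper sat 1 to 2 mm higher than a pure pivot would put it, with up to 15 N upward force. The block may have shifted slightly in the grip, so the 32 mm could be off by a few millimetres.

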